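# Find the battery pack that holds cells and put it on charge

## Task

Three identical battery packs stand on the trolley; only one has its cells inside and is much heavier than the two empty ones, so nudge them to feel which it is. Slide the heavy pack into the charging dock until it is fully home against the back of the bay, then flip the dock's toggle switch over to on. Keep all packs upright and do not knock over or shove away the bottles and jar standing around.

Things in the scene. Friction and masses are not known exactly. Their poses are not given: they have to be found in the camera images.
- pack_a: round battery pack, an upright closed white drum, diameter 92 mm, height 70 mm, with a grey lid and three small brass contacts on top; the three packs look exactly alike and slide on the mat. Origin: centre of the underside, z up. With its cells inside a pack weighs 0.8 to 0.96 kg, without them about 0.15 kg
- pack_b: round battery pack, an upright closed white drum, diameter 92 mm, height 70 mm, with a grey lid and three small brass contacts on top; the three packs look exactly alike and slide on the mat. Origin: centre of the underside, z up. With its cells inside a pack weighs 0.8 to 0.96 kg, without them about 0.15 kg
- pack_c: round battery pack, an upright closed white drum, diameter 92 mm, height 70 mm, with a grey lid and three small brass contacts on top; the three packs look exactly alike and slide on the mat. Origin: centre of the underside, z up. With its cells inside a pack weighs 0.8 to 0.96 kg, without them about 0.15 kg
- dock: fixed white charging dock with a floorless U-shaped bay. Origin: on the mat under the centre of a pack that is home; +x points into the bay, z up. Back wall at x = 46 mm; behind it a housing 75 mm high, 156 mm wide, to x = 156 mm. Side arms 45 mm high, inner faces at y = +-56 mm from x = -37 mm to the back wall; the mouth flares to y = +-83 mm at x = -72 mm
- switch (a joint): toggle switch lever on top of the dock's housing: 0 = off, leaning 0.5 rad towards the mouth of the bay (-x of the dock); 1.0 rad = fully on, leaning 0.5 rad to the back (+x of the dock). It pivots about the dock's y axis and stays where it is left
- switch_tip (a point): tip of the toggle lever, 60 mm from its pivot; the pivot is at x = +90 mm, y = 0 of the dock. The rod is about 10 mm thick
- mat: the thin grey mat, 640 mm by 1000 mm and 3 mm thick, fixed on the trolley top, on which all of this stands: its upper face is 3 mm above the trolley top. Origin: centre of its underside
- spray: standing white bottle, diameter 54 mm, height 170 mm, origin centre of the underside; a bystander
- cream_jar: white jar, diameter 70 mm, height 60 mm, origin centre of the underside; a bystander
- lotion: standing slim bottle, diameter 44 mm, height 130 mm, origin centre of the underside; a bystander
There are look-alikes about, which are no part of the job. What is shaped like the pack_c but green or turquoise is not meant.

How it is judged (in metres and radians):
On the way, in this order (a step that is already met when the one before it is completed fails the run):
1. the heavy pack is fully home in the dock, with the switch still off (((x of pack_a in the frame of dock between -0.008 and 0.008 m and y of pack_a in the frame of dock between -0.02 and 0.02 m and height (world z) of pack_a below 0.013 m and contact force between pack_a and mat above 3.5 N and linear speed of pack_a below 0.02 m/s) or (x of pack_b in the frame of dock between -0.008 and 0.008 m and y of pack_b in the frame of dock between -0.02 and 0.02 m and height (world z) of pack_b below 0.013 m and contact force between pack_b and mat above 3.5 N and linear speed of pack_b below 0.02 m/s) or (x of pack_c in the frame of dock between -0.008 and 0.008 m and y of pack_c in the frame of dock between -0.02 and 0.02 m and height (world z) of pack_c below 0.013 m and contact force between pack_c and mat above 3.5 N and linear speed of pack_c below 0.02 m/s)) and value of joint switch below 0.4 rad), for 0.2 s.
2. the switch is flipped on (value of joint switch above 0.85 rad), for 0.2 s.
At the end, for the whole second after the job is handed in: The heavy pack stands at rest in the bay, home within 8 mm along it (20 mm across, 10 mm in height), its weight on the mat (over 3.5 N); the switch is on (over 0.85 rad) and still; all three packs are upright within 0.15 rad (((x of pack_a in the frame of dock between -0.008 and 0.008 m and y of pack_a in the frame of dock between -0.02 and 0.02 m and height (world z) of pack_a below 0.013 m and contact force between pack_a and mat above 3.5 N and linear speed of pack_a below 0.02 m/s) or (x of pack_b in the frame of dock between -0.008 and 0.008 m and y of pack_b in the frame of dock between -0.02 and 0.02 m and height (world z) of pack_b below 0.013 m and contact force between pack_b and mat above 3.5 N and linear speed of pack_b below 0.02 m/s) or (x of pack_c in the frame of dock between -0.008 and 0.008 m and y of pack_c in the frame of dock between -0.02 and 0.02 m and height (world z) of pack_c below 0.013 m and contact force between pack_c and mat above 3.5 N and linear speed of pack_c below 0.02 m/s)) and value of joint switch above 0.85 rad and velocity of joint switch below 0.1 rad/s and angle between each of pack_a, pack_b, pack_c's own z axis and vertical below 0.15 rad); the robot touches nothing.
It fails at once if a pack is tipped over (more than 0.5 rad) (angle between any of pack_a, pack_b, pack_c's own z axis and vertical above 0.5 rad).
It fails at once if the bottles or the jar are tipped (0.5 rad) or shoved more than 50 mm (angle between any of spray, cream_jar, lotion's own z axis and vertical above 0.5 rad or distance of any of spray, cream_jar, lotion from where it was at the start of the episode above 0.05 m).
It also fails if it takes over 72 s, if anything falls off the work surface, if the arm or the gripper's body presses on something with over 40 N, if the wrist force passes 120 N, or if a joint passes its speed limit or range.

## Robot

A 6-joint arm with a two-finger parallel gripper is mounted at the origin on the work surface. World frame = base frame: x ahead of the robot, y to its left, z up, the work surface at z = 0. Lengths are in mm, angles in rad, forces in N, time in s.
With the tool pointing down it reaches from about 275 to 750 mm from the base axis. Payload 10.2 kg.
Tool frame: the origin (TCP) lies midway between the tips of the shut fingers; the grasp point (between the pads) lies 19 mm behind it; z points along the fingers, y is the line along which they close (so a half turn about z gives the same grasp; the last joint's range is limited). The gripper opens to 85 mm and grips with 20 to 120 N. Pads are 22 mm wide; open, the fingers measure 114 mm over their backs; the gripper's body (76 mm by 85 mm) begins 54 mm behind the grasp point. The pads swing forward as they close: fully open they stand 13 mm farther back than shut.
Start: joints at [-1.547, 0.313, 1.498, -0, 1.331, -0.223], TCP at [128.245, -509.101, 231.294] pointing down, gripper open.
Joint ranges: [-2.94, 2.94], [-0.97, 2.17], [0.19, 2.56], [-1.23, 4.37], [0.02, 3.11], [-2.88, 2.88]. Speed limits (rad/s): [2.39, 2.39, 3.01, 3.14, 3.14, 3.14].

## Interface

Orientations are given as a unit quaternion [w, x, y, z].
In Python, from rig import ctrl gives the robot as it stands.
- The arm moves only by the tool send_rows, never from a script. Its argument "targets" is a list of rows, each a list of 7 numbers: the closure, from -1 (fully open) to 1 (shut), so that 0 is half open, then the shift along the tool's x, y, z in m, then the turn, a rotation vector about the tool's x, y, z in rad. In form: [[claw, dx, dy, dz, ax, ay, az], ...]. A call has exactly 10 rows; each row shifts and turns the commanded pose from where the row before left it, along the tool's axes as they then stand; what a row does not reach is not made up. A row lasts 1/8 s, in which the tool goes at most 62.5 mm and 10.7 degrees, less where a joint would pass 70% of its speed; a pose out of reach is approached as far as the arm can. A call with a gripper value outside its range is refused whole. The fingers move at their own pace and stop on an object; "squeeze" is the grip in N (left out, the last holds). Time passes only in rows, so rows that do not move let the fingers close, or fill a call up. It gives the time, the measured TCP pose, the force, the opening and the grip force at its end, in the units of the state.
- ctrl.sense(): the state, without advancing time (a new reading comes with each control period).
- ctrl.capture(name): name is "side" or "top" or "wrist"; returns a dict with "img" (420x560x3 uint8, red, green, blue), "camera_matrix" (3x3 intrinsics, pixels), "R" (3x3) and "t" (3): a world point X has camera coordinates R X + t. Camera axes: x right, y down, z forward; pixel columns grow to the right and rows downward; lengths in mm; the calibration is good to about 2 mm. A picture is of the moment at which its call begins. There is no depth.
- ctrl.finish_job(): hands the job in; it is judged then, once.
Trained networks look in a picture, given as the dict that the camera call returned (one of the last four; its "shot" number tells which), for a name from the list of things; names that differ only in an ending like _2 or _b are one class to them, and where a whole thing is asked for, a point or a joint stands for the part that bears it (a point fixed in the world has none). Each returns a list of dicts, best first, with "score" (0 to 1); they miss things now and then, are a little off and sometimes report something else, mostly with a low value. They report only what shows in the picture. A call takes as long as a camera call. They do not tell look-alikes from the thing itself.
- ctrl.boxes_of(query, picture): "extent" ([left, top, width, height] in pixels, round what is visible of it).
- ctrl.landmark_of(query, picture): "point" ([column, row] in pixels: a listed point, or the origin of a listed thing).
The state is a dict: "time_s": time; "joints": joint angles; "dq": joint speeds; "tau": joint torques, N m; "eef_pos": TCP position; "ee_rot": TCP orientation; "force": force on the tool from outside, world axes, zero at the start; "wrist_torque": the same for the moment, N m; "grip_width": opening from 0.0 (shut) to 1.0 (fully open); "grip_force": force on a finger pad.
Only numpy, scipy, OpenCV 4.12 (cv2) and the standard library are available. Lean on these libraries where they do the work, as an engineer would, in place of code of your own. Each camera call takes 0.05 s, during which the arm holds its last target. There are 200 camera calls.

## Working session

There is one attempt and no reset: what is moved stays moved. The work goes in short steps, Python scripts to look and compute and a tool call to move; the robot and the scene stay as the last step left them, time stands still between calls to the robot, and variables do not carry over. Pictures are saved under pics/ and viewed, at most 10 in all, crops included, and the job is handed in when it is done.

Besides the shell and the picture viewer there is one more tool, called as name([rows], argument=value, ...), one row to a line, values as JSON. send_rows: Moves the arm, as the interface text tells. Its arguments: {"type":"object","properties":{"targets":{"type":"array"},"squeeze":{"type":"number"}},"required":["targets"]}

```bash
mkdir -p pics; ls; cat > h.py <<'E'
from rig import ctrl
import numpy as np, cv2
def ray(c,px,z):
    K,R,t=[np.array(c[k],float) for k in("camera_matrix","R","t")]
    d=R.T@np.linalg.inv(K)@np.array([px[0],px[1],1.0]); o=-R.T@t.ravel()
    return o+d*(z-o[2])/d[2]
def proj(c,X):
    K,R,t=[np.array(c[k],float) for k in("camera_matrix","R","t")]
    p=K@(R@np.array(X,float)+t.ravel()); return p[:2]/p[2]
def save(c,n): cv2.imwrite("pics/"+n,cv2.cvtColor(c["img"],cv2.COLOR_RGB2BGR))
E
python3 - <<'E'
from h import *
s=ctrl.sense(); print(s)
for n in("top","side"):
    c=ctrl.capture(n); save(c,n+"0.png")
    print(n,c["camera_matrix"],c["R"],c["t"])
    for q in("pack_a","dock","switch_tip","spray","cream_jar","lotion","mat"):
        l=ctrl.landmark_of(q,c)
        print(q,[(np.round(i["point"]),round(i["score"],2),np.round(ray(c,i["point"],3 if q!="mat" else 0)[:2])) for i in l])
        if q!="mat": print('   box',[(np.round(i["extent"]),round(i["score"],2)) for i in ctrl.boxes_of(q,c)])
E
```

```text
pics
{'time_s': 0.0, 'joints': array([-1.54737863e+00,  3.13489904e-01,  1.49844755e+00, -5.95173329e-05,
        1.33098857e+00, -2.23405666e-01]), 'dq': array([-0.0010039 ,  0.00087304,  0.00036283,  0.00070715,  0.00109929,
        0.00148511]), 'tau': array([ 8.01838505e-04, -4.12260962e+01, -2.59743011e+01, -1.21179673e-04,
        4.11675515e-03,  1.97198545e-05]), 'eef_pos': array([ 128.23493127, -508.82967998,  230.7107147 ]), 'ee_rot': array([-6.66243432e-04,  9.92393345e-01,  1.23105658e-01,  3.77958050e-05]), 'force': array([ 0.41495611,  0.39326306, -0.12936802]), 'wrist_torque': array([-0.00222967, -0.00762573, -0.02684302]), 'grip_force': 0.0, 'grip_width': 1.000203995936781}
top [[477.41316903   0.         289.09351943]
 [  0.         477.41316903 216.85420683]
 [  0.           0.           1.        ]] [[-0.02536192 -0.99947379 -0.02022182]
 [-0.99436932  0.02730404 -0.10239216]
 [ 0.10289041  0.0175111  -0.99453855]] [  -5.76114054  509.37357975 1200.7226602 ]
pack_a [(array([410., 334.]), 0.81, array([ 203., -317.])), (array([440., 211.]), 0.75, array([ 517., -411.]
[... 1786 characters left out ...]
), (array([318., 182.,  20.,  30.]), 0.55)]
dock [(array([181., 271.]), 0.72, array([612., 243.]))]
   box [(array([113., 232., 109.,  83.]), 0.69)]
switch_tip [(array([148., 246.]), 0.64, array([762., 235.])), (array([282., 257.]), 0.26, array([423.,  22.]))]
   box []
spray [(array([206., 208.]), 0.97, array([748.,   8.]))]
   box [(array([197., 166.,  21.,  45.]), 0.9)]
cream_jar [(array([232., 185.]), 0.71, array([ 765., -132.]))]
   box [(array([221., 167.,  20.,  23.]), 0.71)]
lotion [(array([244., 284.]), 0.8, array([439., 166.]))]
   box [(array([237., 250.,  15.,  43.]), 0.84)]
mat [(array([238., 228.]), 0.75, array([606.,   9.])), (array([300., 229.]), 0.49, array([ 453., -105.]))]
```

```bash
python3 - <<'E'
import cv2
a=cv2.imread('pics/top0.png')[80:380,90:490]; cv2.imwrite('pics/top0c.png',cv2.resize(a,None,fx=2,fy=2,interpolation=cv2.INTER_CUBIC))
a=cv2.imread('pics/side0.png')[130:360,90:396]; cv2.imwrite('pics/side0c.png',cv2.resize(a,None,fx=2.6,fy=2.6,interpolation=cv2.INTER_CUBIC))
E
```

```text
(no output)
```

View pics/top0c.png

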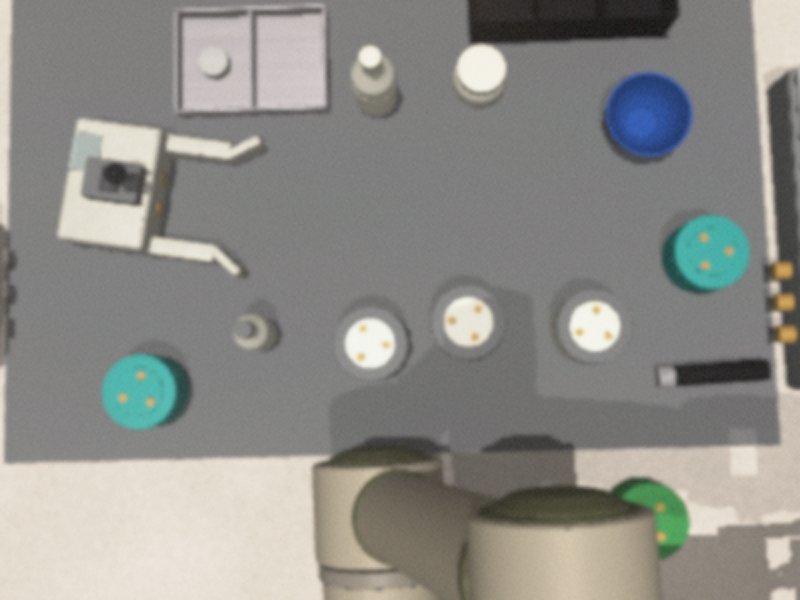

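View pics/side0c.png

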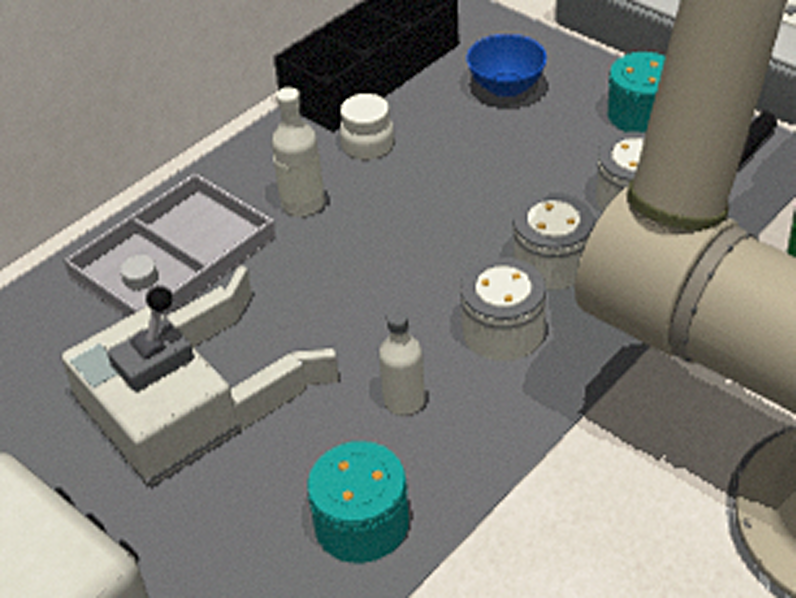

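The top crop shows six drum shapes. Three are white packs at full-image px (275,251), (324,240) and (387,243). The two turquoise ones at (160,275) and (445,206), and the green one at (412,340), are look-alikes. The dock at about (145,172) opens to the right, and the lotion is at (217,245). The side crop agrees and shows the lever leaning towards the mouth. I choose the three white ones.

```bash
cat > m.py <<'E'
from h import *
from scipy.optimize import least_squares
def lids(c):
    hsv=cv2.cvtColor(c["img"],cv2.COLOR_RGB2HSV)
    m=((hsv[...,1]<45)&(hsv[...,2]>195)).astype(np.uint8)
    m=cv2.morphologyEx(m,cv2.MORPH_CLOSE,np.ones((5,5)))
    n,l,s,ce=cv2.connectedComponentsWithStats(m)
    return [(ce[i],s[i,4],ray(c,ce[i],73)[:2]) for i in range(1,n) if 250<s[i,4]<1200]
E
python3 - <<'E'
from m import *
c=ctrl.capture("top")
for p,a,w in lids(c): print(np.round(p),a,np.round(w,1))
pix=np.array([[162,129],[143,249],[78,119],[58,238],[263,145],[242,268]])/2+[90,80]
obj=np.array([[46,-78,78],[46,78,78],[156,-78,78],[156,78,78],[-72,-83,48],[-72,83,48]],float)
def W(p,o):
    C,S=np.cos(p[2]),np.sin(p[2]); return np.array([p[0]+C*o[0]-S*o[1],p[1]+S*o[0]+C*o[1],o[2]])
f=lambda p:np.ravel([proj(c,W(p,o))-q for o,q in zip(obj,pix)])
r=least_squares(f,[640,260,1.57]); print(r.x,np.round(r.fun.reshape(-1,2),1))
s=ctrl.capture("side")
def P(c,o): return tuple(int(v) for v in proj(c,W(r.x,o)))
for cc,n in((c,"t"),(s,"s")):
    im=cc["img"].copy()
    for poly,z in(([(46,-78),(156,-78),(156,78),(46,78)],78),([(46,-56),(-37,-56),(-72,-83)],48),([(46,56),(-37,56),(-72,83)],48)):
        cv2.polylines(im,[np.array([P(cc,(x,y,z)) for x,y in poly])],len(poly)==4,(255,0,0),1)
    cc["img"]=im
t=cv2.resize(c["img"][110:260,100:300],(400,300)); u=cv2.resize(s["img"][210:360,90:290],(400,300))
cv2.imwrite("pics/ov.png",cv2.cvtColor(np.hstack([t,u]),cv2.COLOR_RGB2BGR))
# close crop of packs
k=s; 
for q in [(p,np.linalg.norm(p[2][:2])) for p in []]: pass
# switch tip triangulation
Ps=[];pts=[]
for cc,px in((c,(144,167)),(s,(148,246))):
    K=np.array(cc["camera_matrix"]);Ps.append(K@np.c_[cc["R"],np.ravel(cc["t"])]);pts.append(np.array(px,float).reshape(2,1))
X=cv2.triangulatePoints(*Ps,*pts).ravel();X=X[:3]/X[3];print("tip",X)
R=np.array([[np.cos(r.x[2]),np.sin(r.x[2])],[-np.sin(r.x[2]),np.cos(r.x[2])]]);print("tip dock",R@(X[:2]-r.x[:2]))
E
```

```text
[330. 114.] 442 [ 762.8 -130.4]
[152. 151.] 570 [681.8 322.4]
[193. 153.] 270 [672.3 216.7]
[139. 189.] 934 [585.7 352.7]
[185. 205.] 282 [539.9 237.8]
[324. 240.] 460 [ 443.8 -103.2]
[387. 243.] 493 [ 433.9 -257.8]
[275. 251.] 484 [420.4  17.7]
[610.61518175 236.44324405   1.40916791] [[ 1.  -0.2]
 [ 0.5  0.8]
 [ 0.1 -0.8]
 [-0.4  0.5]
 [-0.9 -1.3]
 [-0.3  0.9]]
tip [623.49022317 315.84881353 154.39409394]
tip dock [8.04425639e+01 7.11546067e-02]
```

View pics/ov.png

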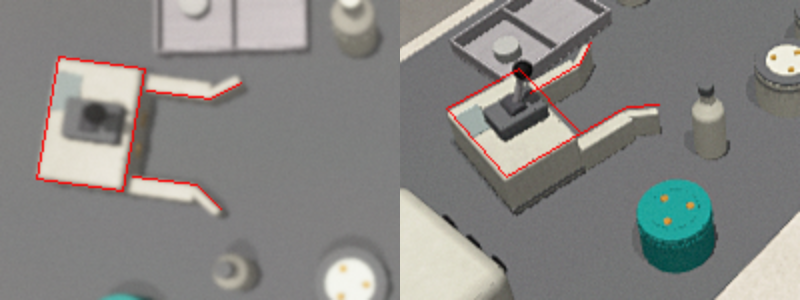

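The overlay fits the dock in both views (origin (611,236), yaw 1.409). First I'll nudge the farthest white pack, at about (434,-258).

send_rows([
  [-0.3,0,0,0,0,0,0.123],
  [-0.3,0,0,0,0,0,0.123],
  [-0.3,0.037,-0.042,0,0,0,0],
  [-0.3,0.037,-0.042,0,0,0,0],
  [-0.3,0.037,-0.042,0,0,0,0],
  [-0.3,0.037,-0.042,0,0,0,0],
  [-0.3,0.037,-0.042,0,0,0,0],
  [-0.3,0.037,-0.042,0,0,0,0],
  [-0.3,0,0,0.05,0,0,0],
  [-0.3,0,0,0.05,0,0,0],
])

```text
time_s: 2.75
eef_pos: [350.6, -256.5, 130.4]
ee_rot: [0.001, 1.0, 0.001, 0.001]
force: [1.6, -1.0, -1.2]
grip_width: 0.647
grip_force: 0.0
```

```bash
python3 - <<'E'
from m import *
s=ctrl.sense();print({k:np.round(s[k],3) for k in("eef_pos","ee_rot","force","grip_width")})
for n in("top","side"):
    c=ctrl.capture(n)
    for p,a,w in lids(c): print(n,np.round(p),a,np.round(w,1))
    for i in ctrl.landmark_of("pack_a",c): print(n,np.round(i["point"]),np.round(ray(c,i["point"],3)[:2]))
    b=ctrl.landmark_of("switch_tip",c);print([(i["point"],i["score"]) for i in b])
E
```

```text
{'eef_pos': array([ 350.631, -256.47 ,  130.449]), 'ee_rot': array([0.001, 1.   , 0.001, 0.001]), 'force': array([ 1.647, -1.012, -1.167]), 'grip_width': np.float64(0.647)}
top [330. 114.] 443 [ 762.9 -130.4]
top [152. 151.] 571 [681.7 322.3]
top [193. 153.] 271 [672.3 216.5]
top [139. 188.] 931 [586.  352.9]
top [185. 205.] 279 [540.  237.9]
top [324. 240.] 475 [ 443.9 -103.1]
top [386. 241.] 385 [ 437.7 -256.2]
top [275. 251.] 462 [420.7  17.5]
top [314. 313.] 341 [267.9 -75.2]
top [278. 250.] [425.  13.]
top [322. 241.] [ 445. -103.]
top [384. 241.] [ 441. -265.]
top [170. 279.] [359. 295.]
top [410. 334.] [ 204. -318.]
top [435. 209.] [ 521. -400.]
[([148.1, 169.1], 0.5)]
side [290. 119.] 1015 [ 797.  -494.1]
side [160. 280.] 987 [576.  334.6]
side [282. 259.] [417.  27.]
side [407. 228.] [ 195. -311.]
side [301. 232.] [442. -97.]
side [230. 331.] [364. 304.]
[([149.2, 244.6], 0.64)]
```

send_rows([
  [-0.3,0,0,0.038,0,0,0],
  [-0.3,0,0,0.038,0,0,0],
  [-0.3,0,0,0.034,0,0,0],
  [-0.3,0,0,0,0,0,0],
  [-0.3,0.006,0,0,0,0,0],
  [-0.3,0.005,0,0,0,0,0],
  [-0.3,0.005,0,0,0,0,0],
  [-0.3,0.005,0,0,0,0,0],
  [-0.3,0.005,0,0,0,0,0],
  [-0.3,0.005,0,0,0,0,0],
])

```text
time_s: 4.3
eef_pos: [381.4, -256.9, 21.3]
ee_rot: [-0.0, 1.0, 0.0, -0.0]
force: [-0.3, 0.6, 0.0]
grip_width: 0.651
grip_force: 0.0
```

send_rows([
  [-0.3,0.004,0,0,0,0,0],
  [-0.3,0.004,0,0,0,0,0],
  [-0.3,0.004,0,0,0,0,0],
  [-0.3,0.004,0,0,0,0,0],
  [-0.3,0.004,0,0,0,0,0],
  [-0.3,0.004,0,0,0,0,0],
  [-0.3,0.004,0,0,0,0,0],
  [-0.3,0.004,0,0,0,0,0],
  [-0.3,0.004,0,0,0,0,0],
  [-0.3,0.004,0,0,0,0,0],
])

```text
time_s: 5.55
eef_pos: [420.0, -256.4, 21.0]
ee_rot: [-0.001, 1.0, 0.001, -0.002]
force: [-8.6, 0.4, 3.4]
grip_width: 0.649
grip_force: 1.9
```

```bash
python3 - <<'E'
from m import *
c=ctrl.capture("top"); save(c,"n1.png")
for p,a,w in lids(c): print(np.round(p),a,np.round(w,1))
for k in range(3):
    c=ctrl.capture("top"); print(np.round(ctrl.sense()["force"],2))
E
```

```text
[199. 114.] 1017 [771.6 202.8]
[330. 114.] 436 [ 762.9 -130.6]
[152. 150.] 552 [682.1 322.3]
[194. 153.] 263 [672.1 216.3]
[139. 189.] 915 [585.6 352.5]
[185. 205.] 270 [540.1 238.7]
[324. 240.] 452 [ 443.9 -103.5]
[275. 250.] 389 [422.9  15.5]
[-4.67  1.1   2.14]
[-5.33 -0.    2.32]
[-4.67  0.72  2.42]
```

-8.6 N while sliding is far more than an empty pack (about 1.5 N of weight) could give, so this one is heavy. I'll push it on towards the bay's axis.

send_rows([
  [-0.3,0.006,0,0,0,0,0],
  [-0.3,0.008,0,0,0,0,0],
  [-0.3,0.008,0,0,0,0,0],
  [-0.3,0.008,0,0,0,0,0],
  [-0.3,0.008,0,0,0,0,0],
  [-0.3,0.008,0,0,0,0,0],
  [-0.3,0.008,0,0,0,0,0],
  [-0.3,0.006,0,0,0,0,0],
  [-0.3,0,0,0,0,0,0],
  [-0.3,-0.01,0,0,0,0,0],
])

```text
time_s: 7.0
eef_pos: [471.2, -256.8, 21.2]
ee_rot: [0.0, 1.0, 0.001, 0.0]
force: [-0.4, 0.8, -0.1]
grip_width: 0.653
grip_force: 0.0
```

send_rows([
  [-0.3,-0.03,0,0,0,0,0],
  [-0.3,-0.03,0,0,0,0,0],
  [-0.3,0,0,-0.04,0,0,0],
  [-0.3,0,0,-0.04,0,0,0],
  [-0.3,0,0,-0.04,0,0,0],
  [-0.3,-0.02,0.04,0,0,0,-0.17],
  [-0.3,0,0.04,0,0,0,-0.17],
  [-0.3,0,0.03,0,0,0,-0.17],
  [-0.3,0,0,0,0,0,-0.17],
  [-0.3,0,0,0,0,0,-0.17],
])

```text
time_s: 8.25
eef_pos: [407.4, -364.8, 141.0]
ee_rot: [0.0, 0.91, 0.415, 0.0]
force: [0.6, 0.2, 0.2]
grip_width: 0.648
grip_force: 0.0
```

```bash
python3 - <<'E'
from m import *
c=ctrl.capture("top"); save(c,"n2.png")
for p,a,w in lids(c): print(np.round(p),a,np.round(w,1))
for n in("top","side"):
    c=ctrl.capture(n)
    for i in ctrl.landmark_of("pack_a",c): print(n,np.round(i["point"]),np.round(ray(c,i["point"],3)[:2]))
save(c,"n2s.png")
a=cv2.imread("pics/n2.png")[80:380,90:490];b=cv2.imread("pics/n2s.png")[100:400,90:490]
cv2.imwrite("pics/n2c.png",np.hstack([a,b]))
E
```

```text
[330. 114.] 442 [ 762.8 -130.4]
[152. 151.] 570 [681.7 322.3]
[193. 153.] 271 [672.3 216.5]
[139. 188.] 930 [585.9 352.8]
[384. 204.] 462 [ 529.1 -256.1]
[185. 205.] 279 [540.  238.2]
[324. 240.] 463 [ 444.  -103.7]
[275. 251.] 454 [420.2  17.7]
top [383. 206.] [ 533. -265.]
top [438. 207.] [ 526. -408.]
top [169. 274.] [370. 297.]
top [278. 250.] [427.  12.]
top [321. 241.] [ 446. -100.]
side [228. 331.] [368. 306.]
side [308. 196.] [ 524. -245.]
side [298. 231.] [450. -91.]
side [281. 256.] [425.  22.]
side [406. 228.] [ 199. -310.]
```

View pics/n2c.png

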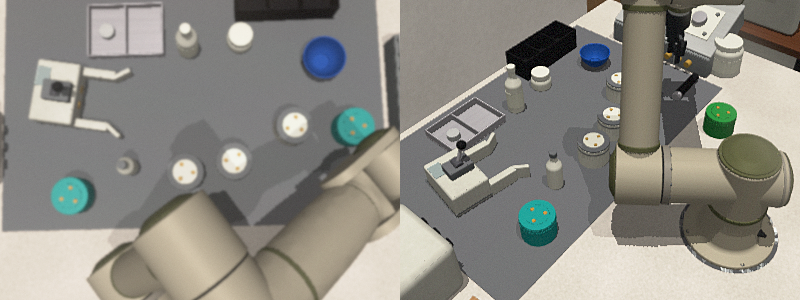

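Left half: the pushed pack stands upright at full-image px (384,204), i.e. (529,-256), on the bay's axis. The other white packs haven't moved. Next I'll come down behind it between the turquoise drum and the pack.

send_rows([
  [-0.3,0,0,0,0,0,-0.184],
  [-0.3,0,0,0,0,0,-0.184],
  [-0.3,0,0,0,0,0,-0.184],
  [-0.3,0.016,0.026,0,0,0,0],
  [-0.3,0.016,0.026,0,0,0,0],
  [-0.3,0.016,0.026,0,0,0,0],
  [-0.3,0.016,0.025,0,0,0,0],
  [-0.3,0,0,0.025,0,0,0],
  [-0.3,0,0,0,0,0,0],
  [-0.3,0,0,0,0,0,0],
])

```text
time_s: 9.75
eef_pos: [520.2, -319.1, 117.2]
ee_rot: [0.0, 0.764, 0.645, 0.0]
force: [0.0, -0.9, -0.3]
grip_width: 0.651
grip_force: 0.0
```

```bash
cat > d.py <<'E'
from m import *
D=np.array([610.6,236.4]);Y=1.409
ux=np.array([np.cos(Y),np.sin(Y)]);uy=np.array([-ux[1],ux[0]])
def dk(p): p=np.array(p[:2])-D; return np.round([p@ux,p@uy],1)
def st():
    s=ctrl.sense();q=s["ee_rot"];print("tcp dock",dk(s["eef_pos"]),"z",round(s["eef_pos"][2],1),"yaw",round(2*np.arctan2(q[2],q[1]),4),"F",np.round(s["force"],1),"j",np.round(s["joints"],2))
def packs(n="top"):
    c=ctrl.capture(n)
    for p,a,w in lids(c):
        if w[0]<640 : print(n,np.round(p),a,np.round(w,1),"dock",dk(w))
    return c
E
python3 - <<'E'
from d import *
st(); packs()
E
```

```text
tcp dock [-5.628e+02 -2.000e-01] z 117.2 yaw 1.4014 F [ 0.  -0.9 -0.3] j [-0.74  0.6   1.37 -0.    1.17 -0.57]
top [140. 189.] 892 [585.4 352.2] dock [110.3  43.6]
top [382. 203.] 281 [ 532.9 -249.9] dock [-492.5   -1.6]
top [185. 205.] 259 [540.2 239. ] dock [-8.8 69.9]
top [324. 241.] 437 [ 443.5 -103.7] dock [-362.6  110.2]
```

send_rows([
  [-0.3,0,0,0.032,0,0,-0.008],
  [-0.3,0,0,0.032,0,0,0],
  [-0.3,0,0,0.032,0,0,0],
  [-0.3,0.005,0,0,0,0,0],
  [-0.3,0.006,0,0,0,0,0],
  [-0.3,0.006,0,0,0,0,0],
  [-0.3,0.006,0,0,0,0,0],
  [-0.3,0.008,0,0,0,0,0],
  [-0.3,0.01,0,0,0,0,0],
  [-0.3,0.012,0,0,0,0,0],
])

```text
time_s: 11.05
eef_pos: [529.5, -267.7, 22.2]
ee_rot: [0.003, 0.761, 0.648, -0.0]
force: [-0.5, -7.1, 1.1]
grip_width: 0.652
grip_force: 0.7
```

send_rows([
  [-0.3,0.015,0,0,0,0,0],
  [-0.3,0.015,0,0,0,0,0],
  [-0.3,0.015,0,0,0,0,0],
  [-0.3,0.015,0,0,0,0,0],
  [-0.3,0.015,0,0,0,0,0],
  [-0.3,0.015,0,0,0,0,0],
  [-0.3,0.015,0,0,0,0,0],
  [-0.3,0.015,0,0,0,0,0],
  [-0.3,0.015,0,0,0,0,0],
  [-0.3,0.015,0,0,0,0,0],
])

```text
time_s: 12.3
eef_pos: [553.5, -119.1, 22.1]
ee_rot: [0.002, 0.761, 0.648, 0.0]
force: [-1.5, -8.5, 3.2]
grip_width: 0.652
grip_force: 0.9
```

```bash
python3 - <<'E'
from d import *
st(); packs()
for n in("top","side"):
    c=ctrl.capture(n)
    for i in ctrl.landmark_of("pack_a",c): print(n,np.round(i["point"]),i["score"],dk(ray(c,i["point"],3)))
E
```

```text
tcp dock [-360.    -0.9] z 22.1 yaw 1.4108 F [-1.5 -8.5  3.2] j [-0.42  0.64  1.59 -0.    0.91 -0.26]
top [139. 189.] 887 [585.5 352.6] dock [110.6  43.5]
top [185. 205.] 258 [540.2 239.2] dock [-8.6 69.9]
top [439. 207.] 0.94 [-650.8  -20. ]
top [275. 251.] 0.9 [-243.8  149.1]
top [412. 332.] 0.65 [-618.9  307.2]
top [169. 274.] 0.6 [ 21.2 245.2]
top [308. 192.] 0.5 [-308.   -14.2]
side [280. 258.] 0.9 [-236.2  151.7]
side [335. 173.] 0.89 [-643.9  -20. ]
side [266. 222.] 0.86 [-303.9    7.3]
side [230. 330.] 0.57 [ 24.2 249.4]
side [302. 230.] 0.56 [-362.8  111.1]
```

send_rows([
  [-0.3,0.015,0,0,0,0,0],
  [-0.3,0.015,0,0,0,0,0],
  [-0.3,0.015,0,0,0,0,0],
  [-0.3,0.015,0,0,0,0,0],
  [-0.3,0.015,0,0,0,0,0],
  [-0.3,0.015,0,0,0,0,0],
  [-0.3,0.015,0,0,0,0,0],
  [-0.3,0.015,0,0,0,0,0],
  [-0.3,0.015,0,0,0,0,0],
  [-0.3,0.015,0,0,0,0,0],
])

```text
time_s: 13.8
eef_pos: [576.7, 28.8, 20.7]
ee_rot: [0.001, 0.762, 0.648, -0.0]
force: [-1.9, -8.0, 2.8]
grip_width: 0.65
grip_force: 0.0
```

```bash
python3 - <<'E'
from d import *
st(); c=packs();save(c,"n3.png")
for n in("top","side"):
    c=ctrl.capture(n)
    for i in ctrl.landmark_of("pack_a",c)[:5]: print(n,np.round(i["point"]),round(i["score"],2),dk(ray(c,i["point"],3)))
save(c,"n3s.png")
a=cv2.imread("pics/n3.png")[100:300,100:360];b=cv2.imread("pics/n3s.png")[180:380,90:350]
cv2.imwrite("pics/n3c.png",cv2.resize(np.hstack([a,b]),None,fx=1.5,fy=1.5))
E
```

```text
tcp dock [-210.3    0. ] z 20.7 yaw 1.4101 F [-1.9 -8.   2.8] j [-0.15  0.67  1.55 -0.    0.92  0.01]
top [140. 189.] 909 [585.6 352.4] dock [110.4  43.4]
top [185. 205.] 262 [540.2 238.9] dock [-8.9 69.9]
top [324. 241.] 478 [ 443.5 -103.3] dock [-362.2  110.2]
top [170. 276.] 0.85 [ 17.4 251.2]
top [322. 240.] 0.75 [-359.9  105.4]
top [410. 334.] 0.71 [-614.2  313.2]
top [435. 207.] 0.68 [-642.6  -19.2]
top [277. 251.] 0.55 [-247.7  149. ]
side [405. 228.] 0.93 [-602.8  317.3]
side [336. 173.] 0.91 [-648.7  -17.9]
side [230. 244.] 0.83 [-161.5    6.8]
side [229. 332.] 0.79 [ 30.3 253.6]
side [285. 260.] 0.56 [-241.1  165.6]
```

View pics/n3c.png

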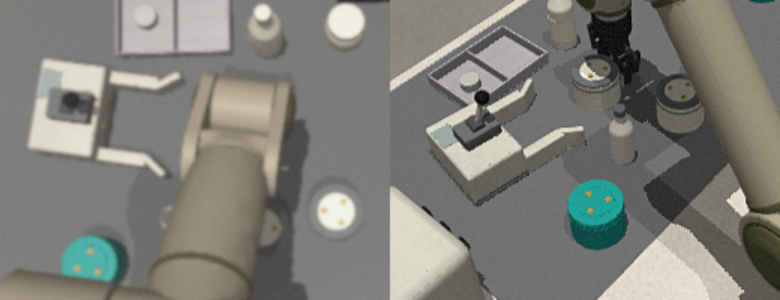

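Right half: the pack stands upright in front of the mouth, nested in the fingers, with the lotion well clear. I'll continue in.

send_rows([
  [-0.3,0.013,0,0,0,0,0],
  [-0.3,0.013,0,0,0,0,0],
  [-0.3,0.013,0,0,0,0,0],
  [-0.3,0.013,0,0,0,0,0],
  [-0.3,0.013,0,0,0,0,0],
  [-0.3,0.013,0,0,0,0,0],
  [-0.3,0.013,0,0,0,0,0],
  [-0.3,0.013,0,0,0,0,0],
  [-0.3,0.013,0,0,0,0,0],
  [-0.3,0.013,0,0,0,0,0],
])

```text
time_s: 15.3
eef_pos: [597.2, 157.0, 20.3]
ee_rot: [0.0, 0.762, 0.648, -0.001]
force: [-2.0, -6.9, 2.0]
grip_width: 0.647
grip_force: 0.0
```

send_rows([
  [-0.3,0.006,0,0,0,0,0],
  [-0.3,0.004,0,0,0,0,0],
  [-0.3,0.004,0,0,0,0,0],
  [-0.3,0.003,0,0,0,0,0],
  [-0.3,0.003,0,0,0,0,0],
  [-0.3,0.003,0,0,0,0,0],
  [-0.3,0.002,0,0,0,0,0],
  [-0.3,0.002,0,0,0,0,0],
  [-0.3,0.002,0,0,0,0,0],
  [-0.3,0.002,0,0,0,0,0],
])

```text
time_s: 16.55
eef_pos: [602.0, 187.3, 20.2]
ee_rot: [0.0, 0.762, 0.648, -0.001]
force: [-1.6, -7.5, 1.8]
grip_width: 0.653
grip_force: 0.0
```

```bash
python3 - <<'E'
from d import *
st()
for n in("top","side"):
    c=ctrl.capture(n)
    for i in ctrl.landmark_of("pack_a",c): 
        k=dk(ray(c,i["point"],3))
        if abs(k[1])<40: print(n,np.round(i["point"]),round(i["score"],2),k)
E
```

```text
tcp dock [-49.8   0.6] z 20.2 yaw 1.41 F [-1.6 -7.5  1.8] j [ 0.12  0.76  1.37 -0.    1.02  0.28]
top [438. 212.] 0.66 [-650.8   -7.8]
side [336. 171.] 0.83 [-654.7  -26.4]
side [182. 272.] 0.67 [5.7 6.8]
```

send_rows([
  [-0.3,0.001,0,0,0,0,0],
  [-0.3,0.001,0,0,0,0,0],
  [-0.3,0.001,0,0,0,0,0],
  [-0.3,0.001,0,0,0,0,0],
  [-0.3,0.001,0,0,0,0,0],
  [-0.3,0,0,0,0,0,0],
  [-0.3,0,0,0,0,0,0],
  [-0.3,0,0,0,0,0,0],
  [-0.3,0,0,0,0,0,0],
  [-0.3,0,0,0,0,0,0],
])

```text
time_s: 18.0
eef_pos: [602.7, 192.3, 20.1]
ee_rot: [0.0, 0.762, 0.648, -0.001]
force: [-1.8, -7.2, 0.5]
grip_width: 0.651
grip_force: 0.0
```

send_rows([
  [-0.3,0.001,0,0,0,0,0],
  [-0.3,0.001,0,0,0,0,0],
  [-0.3,0.001,0,0,0,0,0],
  [-0.3,0.001,0,0,0,0,0],
  [-0.3,0,0,0,0,0,0],
  [-0.3,0,0,0,0,0,0],
  [-0.3,0,0,0,0,0,0],
  [-0.3,0,0,0,0,0,0],
  [-0.3,0,0,0,0,0,0],
  [-0.3,0,0,0,0,0,0],
])

```text
time_s: 19.25
eef_pos: [603.2, 194.8, 20.0]
ee_rot: [0.001, 0.762, 0.648, -0.002]
force: [-4.3, -13.9, 2.2]
grip_width: 0.649
grip_force: 0.0
```

send_rows([
  [-0.3,0.001,0,0,0,0,0],
  [-0.3,0.001,0,0,0,0,0],
  [-0.3,0,0,0,0,0,0],
  [-0.3,0,0,0,0,0,0],
  [-0.3,0,0,0,0,0,0],
  [-0.3,0,0,0,0,0,0],
  [-0.3,0,0,0,0,0,0],
  [-0.3,0,0,0,0,0,0],
  [-0.3,0,0,0,0,0,0],
  [-0.3,0,0,0,0,0,0],
])

```text
time_s: 20.5
eef_pos: [603.3, 195.2, 19.9]
ee_rot: [0.001, 0.762, 0.648, -0.003]
force: [-6.4, -23.6, 3.9]
grip_width: 0.647
grip_force: 1.2
```

Stalled at 24 N: the pack is against the back wall. I'll retreat, lift and look.

send_rows([
  [-0.3,-0.005,0,0,0,0,0],
  [-0.3,-0.02,0,0,0,0,0],
  [-0.3,-0.03,0,0,0,0,0],
  [-0.3,-0.02,0,0,0,0,0],
  [0.5,-0.01,0,-0.04,0,0,0],
  [1,0,0,-0.04,0,0,0],
  [1,0,0,-0.04,0,0,0],
  [1,0,0,-0.04,0,0,0],
  [1,-0.03,0,-0.04,0,0,0],
  [1,-0.03,0,0,0,0,0],
])

```text
time_s: 21.75
eef_pos: [581.5, 55.4, 223.6]
ee_rot: [0.002, 0.761, 0.649, 0.002]
force: [0.1, -0.1, -0.7]
grip_width: 0.001
grip_force: 0.0
```

```bash
python3 - <<'E'
from d import *
st()
P=[];pt=[]
for n in("top","side"):
    c=packs(n); save(c,"n4"+n+".png")
    for i in ctrl.landmark_of("pack_a",c):
        k=dk(ray(c,i["point"],3))
        if abs(k[1])<40: print(n,np.round(i["point"]),round(i["score"],2),k)
    b=ctrl.landmark_of("switch_tip",c); print(n,[(i["point"],round(i["score"],2)) for i in b])
    # ball: dark pixels near
    r=np.array([110,150,60,60]) if n=="top" else np.array([120,225,60,50])
    P.append((c,b))
if all(b for _,b in P):
    Ms=[np.array(c["camera_matrix"])@np.c_[c["R"],np.ravel(c["t"])] for c,_ in P]
    X=cv2.triangulatePoints(*Ms,*[np.array(b[0]["point"],float).reshape(2,1) for _,b in P]).ravel();X=X[:3]/X[3];print("tip",X,dk(X))
a=cv2.imread("pics/n4top.png")[120:260,100:260];b=cv2.imread("pics/n4side.png")[200:340,90:250]
cv2.imwrite("pics/n4c.png",cv2.resize(np.hstack([a,b]),None,fx=2.5,fy=2.5,interpolation=cv2.INTER_CUBIC))
E
```

```text
tcp dock [-183.3   -0.4] z 223.6 yaw 1.4114 F [ 0.1 -0.1 -0.7] j [-0.11  0.45  1.33  0.    1.36  0.05]
top [139. 189.] 893 [585.5 352.5] dock [110.5  43.5]
top [182. 177.] 377 [610.9 245.6] dock [9.1 1.1]
top [324. 240.] 473 [ 443.6 -103.4] dock [-362.3  110.1]
top [192. 180.] 0.96 [ 2.1 -6.9]
top [439. 210.] 0.74 [-651.4  -14.3]
top [([145.9, 166.1], 0.5)]
side [174. 251.] 464 [627.2 240.1] dock [  6.3 -15.8]
side [161. 280.] 978 [575.8 334.4] dock [91.1 50.1]
side [176. 272.] 0.73 [17.7 -6.1]
side [334. 171.] 0.71 [-651.2  -28.9]
side [([282.3, 260.3], 0.34)]
tip [456.375664   247.27084225 316.64214594] [-14.1 154. ]
```

View pics/n4c.png

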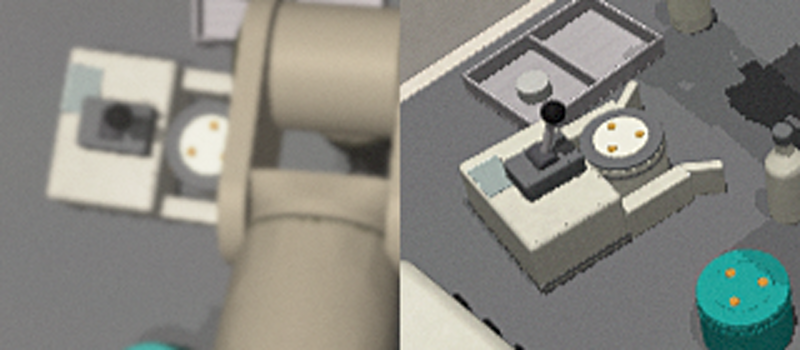

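The pack sits against the back wall, upright, at side px (176,255). The lever's ball is at top px (147.6,166.8) and side px (151.2,244.4), still leaning towards the mouth. I'll triangulate it.

```bash
python3 - <<'E'
from d import *
C=[ctrl.capture(n) for n in("top","side")]
Ms=[np.array(c["camera_matrix"])@np.c_[c["R"],np.ravel(c["t"])] for c in C]
X=cv2.triangulatePoints(*Ms,np.array([[147.6],[166.8]]),np.array([[151.2],[244.4]])).ravel();X=X[:3]/X[3]
print(X,dk(X),[proj(c,X) for c in C])
for z in(140,150,160):
  for px,c in zip(((147.6,166.8),(151.2,244.4)),C): print(z,dk(ray(c,px,z)))
E
```

```text
[623.03955445 306.93488074 153.75220822] [71.6 -0.9] [array([147.46841583, 166.63828291]), array([151.36527171, 244.44532012])]
140 [76.  -2.9]
140 [ 66.6 -14.7]
150 [72.6 -1.2]
150 [70.4 -5. ]
160 [69.1  0.5]
160 [74.2  4.7]
```

send_rows([
  [1,0.035,0,0,0,0,0],
  [1,0.035,0,0,0,0,0],
  [1,0.035,0,0,0,0,0],
  [1,0.035,0,0,0,0,0],
  [1,0.035,0,0,0,0,0],
  [1,0.035,0,0,0,0,0],
  [1,0,0,0.03,0,0,0],
  [1,0,0,0.03,0,0,0],
  [1,0,0,0.028,0,0,0],
  [1,0,0,0,0,0,0],
])

```text
time_s: 23.4
eef_pos: [613.0, 264.0, 130.0]
ee_rot: [-0.001, 0.761, 0.649, -0.002]
force: [0.1, 0.3, 0.4]
grip_width: 0.001
grip_force: 0.0
```

```bash
python3 - <<'E'
from d import *
st()
E
```

```text
tcp dock [27.7  2.1] z 130.0 yaw 1.4115 F [0.1 0.3 0.4] j [0.23 0.71 1.14 0.   1.29 0.39]
```

send_rows([
  [1,0.006,0.002,0,0,0,0],
  [1,0.006,0,0,0,0,0],
  [1,0.006,0,0,0,0,0],
  [1,0.006,0,0,0,0,0],
  [1,0.006,0,0,0,0,0],
  [1,0.006,0,0,0,0,0],
  [1,0.006,0,0,0,0,0],
  [1,0.006,0,0,0,0,0],
  [1,0.006,0,0,0,0,0],
  [1,0.006,0,0,0,0,0],
])

```text
time_s: 24.65
eef_pos: [625.7, 323.1, 132.2]
ee_rot: [-0.0, 0.761, 0.648, -0.0]
force: [0.3, -1.1, 0.6]
grip_width: -0.001
grip_force: 0.6
```

send_rows([
  [1,0.003,0,0,0,0,0],
  [1,0.003,0,0,0,0,0],
  [1,0.002,0,0,0,0,0],
  [1,0.001,0,0,0,0,0],
  [1,0,0,0,0,0,0],
  [1,0,0,0,0,0,0],
  [1,0,0,0,0,0,0],
  [1,0,0,0,0,0,0],
  [1,0,0,0,0,0,0],
  [1,0,0,0,0,0,0],
])

```text
time_s: 25.9
eef_pos: [627.1, 331.6, 132.3]
ee_rot: [-0.0, 0.761, 0.648, 0.0]
force: [0.2, -0.7, 0.4]
grip_width: -0.002
grip_force: 0.3
```

```bash
python3 - <<'E'
from d import *
st(); c=ctrl.capture("side"); save(c,"n5.png")
a=c["img"][190:330,90:270]; cv2.imwrite("pics/n5c.png",cv2.cvtColor(cv2.resize(a,None,fx=3,fy=3,interpolation=cv2.INTER_CUBIC),cv2.COLOR_RGB2BGR))
E
```

```text
tcp dock [96.6 -1. ] z 132.3 yaw 1.4108 F [ 0.2 -0.7  0.4] j [0.32 0.81 0.96 0.   1.37 0.48]
```

View pics/n5c.png

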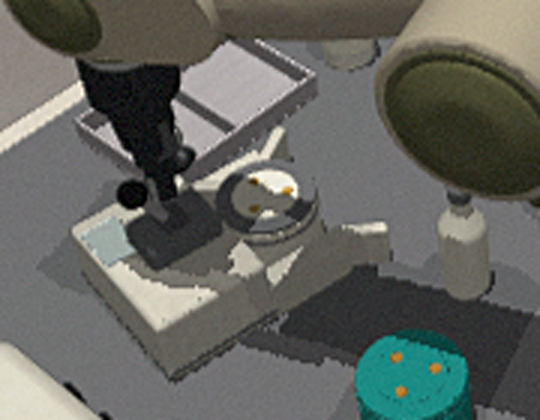

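The ball (crop (132,194)) now leans to the back. I'll push on until the stop is felt.

send_rows([
  [1,0.002,0,0,0,0,0],
  [1,0.002,0,0,0,0,0],
  [1,0.001,0,0,0,0,0],
  [1,0.001,0,0,0,0,0],
  [1,0,0,0,0,0,0],
  [1,0,0,0,0,0,0],
  [1,0,0,0,0,0,0],
  [1,0,0,0,0,0,0],
  [1,0,0,0,0,0,0],
  [1,0,0,0,0,0,0],
])

```text
time_s: 27.2
eef_pos: [627.8, 334.1, 132.0]
ee_rot: [0.001, 0.762, 0.648, -0.004]
force: [-6.7, -17.5, 3.6]
grip_width: 0.002
grip_force: 8.8
```

Stop reached (19 N). I'll back off, lift clear and check.

send_rows([
  [1,-0.01,0,0,0,0,0],
  [1,-0.025,0,0,0,0,0],
  [1,0,0,-0.03,0,0,0],
  [1,0,0,-0.03,0,0,0],
  [1,0,0,-0.03,0,0,0],
  [1,-0.05,0,0,0,0,0],
  [1,-0.05,0,0,0,0,0],
  [1,-0.05,0,0,0,0,0],
  [1,-0.05,0,0,0,0,0],
  [1,-0.05,0,0,0,0,0],
])

```text
time_s: 28.45
eef_pos: [582.4, 54.8, 222.6]
ee_rot: [0.0, 0.761, 0.648, 0.001]
force: [1.3, 0.1, -0.1]
grip_width: 0.002
grip_force: 0.0
```

send_rows([
  [1,-0.05,0,0,0,0,0],
  [1,-0.05,0,0,0,0,0],
  [1,0,0,0,0,0,0],
  [1,0,0,0,0,0,0],
  [1,0,0,0,0,0,0],
  [1,0,0,0,0,0,0],
  [1,0,0,0,0,0,0],
  [1,0,0,0,0,0,0],
  [1,0,0,0,0,0,0],
  [1,0,0,0,0,0,0],
])

```text
time_s: 29.7
eef_pos: [566.7, -42.6, 222.3]
ee_rot: [-0.0, 0.761, 0.648, 0.0]
force: [0.1, -0.0, -0.2]
grip_width: 0.004
grip_force: 0.0
```

```bash
python3 - <<'E'
from d import *
st(); o=[]
for n in("top","side"):
    c=packs(n);y,x=(120,100) if n=="top" else (200,90)
    o.append(c["img"][y:y+140,x:x+160])
cv2.imwrite("pics/n6.png",cv2.cvtColor(cv2.resize(np.hstack(o),None,fx=2.5,fy=2.5,interpolation=cv2.INTER_CUBIC),cv2.COLOR_RGB2BGR))
E
```

```text
tcp dock [-282.4   -1.7] z 222.3 yaw 1.4108 F [ 0.1 -0.  -0.2] j [-0.28  0.42  1.38  0.    1.35 -0.12]
top [184. 177.] 446 [610.6 241.4] dock [4.9 0.8]
top [140. 189.] 856 [583.6 351.3] dock [109.1  45.1]
top [185. 205.] 257 [540.2 238.8] dock [-9.  69.9]
side [169. 251.] 566 [637.9 249.6] dock [ 17.4 -24.8]
side [161. 280.] 976 [575.6 334.2] dock [90.9 50.3]
```

View pics/n6.png

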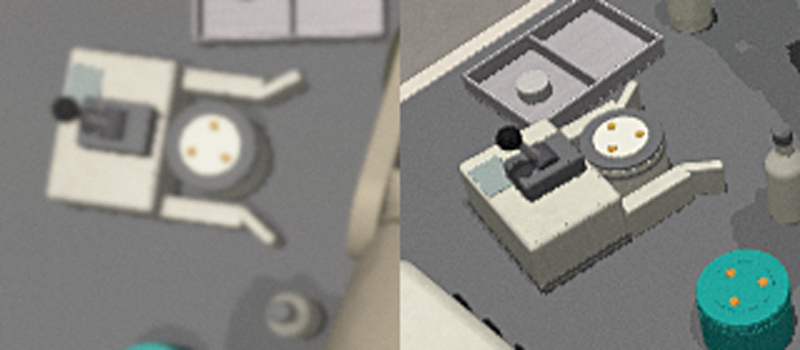

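The left view shows the pack tight against the back wall, with its lid at top px (184,177). The lever leans fully back in both views, the lotion hasn't moved and the arm is clear.

```bash
python3 -c "
from rig import ctrl
print(ctrl.finish_job())"
```

```text
the job is handed in; nothing more can be done
None
```

I slid the heavy pack home against the back of the dock bay, flipped the switch fully on and handed the job in at about 30 s; I found the pack on the first nudge by its sliding force, so I did not nudge the other two, and the hand-in returned no verdict.

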